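# Clip the cooking thermometer onto the steamer insert

## Task

Move the clip-on cooking thermometer from the wall of the grey tin to the rim of the metal steamer insert that stands up out of the pot, with its probe hanging inside. Squeeze the red grips to open the jaws, lower it astride the wall until you feel the rubber foot press gently on the rim and push in a little (never right in), and then let the jaws close, so that it grips the wall upright by itself with the foot still pressed in. Leave the things standing round about alone.

Things in the scene. Friction and masses are not known exactly. Their poses are not given: they have to be found in the camera images.
- clip: clip-on thermometer, 95 g, two self-closing jaws. Origin: centre of the foot's underside when not pushed in; z up, +y outside (away from the vessel), -y inside, x along the wall. Dial 34 mm across centred at x = 38, y = -20 mm, face at z = 23 mm; a 4 mm probe rod hangs from it to z = -57 mm. Nothing stands higher than the grips (52 mm)
- grips (a point): midway between the two red grip bars, 46 mm above the clip's origin. Bars: 20 mm along the clip's x, 12 mm thick, 40 mm over the outsides (along y) when shut on a wall. Squeeze them along the clip's y (10 to 15 N) to open the jaws below: the bars then meet, 24 mm over the outsides. Let go and the jaws close by spring, about 10 N each
- jaws (a point): midway between the rubber jaw tips, 20 mm below the clip's origin; tips 14 mm wide, from 15 to 25 mm below the origin, 19 mm apart when fully open
- foot (a point): centre of the underside of the clip's rubber foot (16 x 7 mm) between the jaws. It is sprung: it gives along the clip's z by at most 10 mm, at 1 N per mm after 0.5 N. Press it 4 to 7 mm in (4.5 to 7.5 N) before letting go: fingertips that draw back as they open may pull the clip up 2 to 3 mm while its jaws close, and it must not end under 1.5 mm
- probe_tip (a point): lower end of the probe, at x = 38, y = -20, z = -57 mm in the clip's frame
- jaw_r (a joint): turn of each jaw arm (both turn equally): 0 when shut on a 3 mm wall, 0.015 on a 4 mm wall, -0.04 when shut on nothing, 0.24 when squeezed fully open
- tin: grey open metal box, 112 x 114 mm, 100 mm high, walls 3 mm, fixed; origin at the centre of its underside, z up. At the start the clip grips the wall on its -x side (wall middle at x = -52.5 mm), its foot touching the top edge, its +y along the tin's -x
- pot: round steel pot, 168 mm across, 80 mm high, fixed; origin under its centre, z up; two handles at its +-y (top at 66 mm, reaching 111 mm from the axis). On its axis stands the steamer insert, reaching out of it: see axis
- axis (a point): point on the pot's axis, 117 mm above its underside. The bare-metal insert round this axis is 150 mm across outside, wall 4 mm (middle of the wall 73 mm from the axis), open on top, firm. Its level rim stands 0 to 18 mm higher than this point: the height differs each time and is not measured, so feel for it. The clip may sit anywhere on the rim
- mug: black and white striped mug, 65 x 88 x 50 mm, origin under its centre; leave alone
- lemon: lemon, 83 x 58 x 58 mm; leave alone
- sugar_jar: glass jar with green lid, 65 mm across, 90 mm high; leave alone
- garlic: garlic bulb, 50 mm; leave alone
Not all that is in view belongs to the job. Leave any green look-alike of the tin alone.

How it is judged:
On the way, in this order (a step that is already met when the one before it is completed fails the run):
1. the clip is lifted at least 30 mm clear of the tin's wall with its jaws squeezed open (z of clip in the frame of tin above 0.13 m and value of joint jaw_r above 0.12 rad), for 0.1 s.
2. with the jaws held open astride the insert's wall, the foot is pressed 1.5 mm or more in by the rim (z of foot in the frame of clip above 0.0015 m and value of joint jaw_r above 0.12 rad and horizontal distance between clip and pot between 0.063 and 0.083 m), for 0.2 s.
At the end, for the whole second after the job is handed in: The clip grips the insert's wall, upright within 0.15 rad and at rest, jaws shut on the wall, the rim pressing the foot at least 1.5 mm in, the probe inside the insert, and nothing touches it (z of foot in the frame of clip above 0.0015 m and value of joint jaw_r between -0.02 and 0.06 rad and contact force between clip and pot above 4 N and horizontal distance between clip and pot between 0.066 and 0.08 m and z of clip in the frame of pot above 0.1 m and horizontal distance between probe_tip and pot below 0.069 m and angle between clip's own z axis and vertical below 0.15 rad and linear speed of clip below 0.01 m/s).
It fails at once if the foot is pressed in more than 8.5 mm (about 9 N, nearly right in) (z of foot in the frame of clip above 0.0085 m).
It fails at once if a bystander is moved more than 30 mm (distance of any of mug, lemon, sugar_jar, garlic from where it was at the start of the episode above 0.03 m).
It also fails if it takes over 54 s, if anything falls off the work surface, if the arm or the gripper's body presses on something with over 40 N, if the wrist force passes 120 N, or if a joint passes its speed limit or range.

## Robot

A 6-joint arm with a two-finger parallel gripper is mounted at the origin on a cart in front of the work surface, level with it; the furniture and walls round the work are solid. World frame = base frame: x ahead of the robot, y to its left, z up, the work surface at z = 0. Lengths are in m, angles in rad, forces in N, time in s.
With the tool pointing down it reaches from about 0.35 to 0.975 m from the base axis. Payload 4.9 kg.
Tool frame: the origin (TCP) lies between the finger pads; the fingertips stand 25 mm ahead of it and the grasp point (between the pads) lies 6 mm ahead of it; z points along the fingers, y is the line along which they close (so a half turn about z gives the same grasp; the last joint's range is limited). The gripper opens to 85 mm and grips with 20 to 120 N. Pads are 22 mm wide; open, the fingers measure 114 mm over their backs; the gripper's body (76 mm by 85 mm) begins 54 mm behind the grasp point. The pads swing forward as they close: fully open they stand 13 mm farther back than shut.
Start: joints at [-1.245, 0.053, 1.613, -0, 1.476, -0.119], TCP at [0.269, -0.564, 0.256] pointing down, gripper open.
Joint ranges: [-3.01, 3.01], [-1.01, 2.22], [0.06, 2.58], [-1.02, 4.17], [0.09, 2.62], [-3.14, 3.14]. Speed limits (rad/s): [2.57, 2.57, 3.14, 3.14, 3.14, 3.14].

## Interface

Orientations are given as a unit quaternion [w, x, y, z].
In Python, from plant import manip gives the robot as it stands.
- The arm moves only by the shell command python3 -m inch 'ROWS'. ROWS is JSON, a list of rows, each a list of 3 entries, a list of its own where there are three numbers: the shift along the tool's x, y, z in m, then the turn, a rotation vector about the tool's x, y, z in rad, then the opening, from 0 (shut) to 1 (fully open). A call has 1 to 8 rows; each row shifts and turns the commanded pose from where the row before left it, along the tool's axes as they then stand; what a row does not reach is not made up. A row lasts 1/10 s, in which the tool goes at most 50 mm and 8.59 degrees, less where a joint would pass 70% of its speed; a pose out of reach is approached as far as the arm can. A call with a gripper value outside its range is refused whole. The fingers move at their own pace and stop on an object; the grip force is fixed at half the most. Time passes only in rows, so rows that do not move let the fingers close. It gives the time, the measured TCP pose, the force, the opening and the grip force at its end, in the units of the state.
- manip.state(): the state, without advancing time (a new reading comes with each control period).
- manip.grab_frame(name): name is "side" or "top"; returns (picture, depth): 400x640x3 uint8, red, green, blue; 400x640 float32, m along the optical axis (not along the pixel's ray), 0 where there is no reading.
- manip.camera_params(name): a dict with "camera_matrix" (3x3 intrinsics, pixels), "k1" (the pictures are not rectified: a ray, as slopes to the right and down, at radius r is drawn at 1 + k1 r^2 times it, then the intrinsics apply), "rvec" (rotation vector, rad) and "tvec" (3), from world to camera coordinates, as OpenCV has them. Camera axes: x right, y down, z forward; pixel columns grow to the right and rows downward; lengths in m; the calibration is good to about 2 mm. A picture is of the moment at which its call begins. camera_params takes no time and is no camera call.
- manip.job_done(): hands the job in; it is judged then, once.
Trained networks look in the newest picture that a camera, given by its name, has taken for a name from the list of things; names that differ only in an ending like _2 or _b are one class to them, and where a whole thing is asked for, a point or a joint stands for the part that bears it (a point fixed in the world has none). Each returns a list of dicts, best first, with "score" (0 to 1); they miss things now and then, are a little off and sometimes report something else, mostly with a low value. They report only what shows in the picture. A call takes as long as a camera call. They do not tell look-alikes from the thing itself.
- manip.look_for(camera, label): "point" ([x, y, z] in m, in world coordinates, good to about 4 mm: the middle of the surface that is visible of it).
The state is a dict: "time": time; "joint_pos": joint angles; "joint_vel": joint speeds; "joint_efforts": joint torques, N m; "tool_pos": TCP position; "tool_rot": TCP orientation; "contact_force": force on the tool from outside, world axes, zero at the start; "ft_torque": the same for the moment, N m; "gripper_width": opening from 0.0 (shut) to 1.0 (fully open); "grasp_force": force on a finger pad.
Only numpy, scipy, OpenCV 4.12 (cv2) and the standard library are available. Lean on these libraries where they do the work, as an engineer would, in place of code of your own. Each camera call takes 0.05 s, during which the arm holds its last target. There are 200 camera calls.

## Working session

There is one attempt and no reset: what is moved stays moved. The work goes in short steps, Python scripts to look and compute and a shell command to move; the robot and the scene stay as the last step left them, time stands still between calls to the robot, and variables do not carry over. Pictures are saved under pics/ and viewed, at most 10 in all, crops included, and the job is handed in when it is done.

```bash
mkdir -p pics; ls; cat > h.py <<'E'
import numpy as np, cv2
from plant import manip
from scipy.spatial.transform import Rotation as R
def cloud(name):
    img,d=manip.grab_frame(name); p=manip.camera_params(name)
    K=np.array(p["camera_matrix"]);v,u=np.mgrid[:400,:640]
    uv=np.stack([u.ravel(),v.ravel()],1).astype(np.float64)[:,None]
    n=cv2.undistortPoints(uv,K,np.array([float(p["k1"]),0,0,0]))[:,0]
    z=d.ravel();c=np.c_[n*z[:,None],z]
    Rm=cv2.Rodrigues(np.array(p["rvec"],float))[0]
    w=(c-np.array(p["tvec"]))@Rm
    w[z==0]=np.nan
    return img,d,w.reshape(400,640,3)
def pix(name,P):
    p=manip.camera_params(name)
    return cv2.projectPoints(np.array(P,float).reshape(-1,1,3),np.array(p["rvec"],float),np.array(p["tvec"],float),np.array(p["camera_matrix"]),np.array([float(p["k1"]),0,0,0]))[0][:,0]
E
python3 - <<'E'
from h import *
for c in ("side","top"):
    img,d,w=cloud(c); cv2.imwrite(f"pics/{c}0.png",img[:,:,::-1]); np.save(f"{c}0.npy",w)
    for l in ["clip","grips","tin","pot","mug","lemon","sugar_jar","garlic"]:
        for r in manip.look_for(c,l)[:3]: print(c,l,round(r["score"],2),np.round(r["point"],3),pix(c,r["point"]).round().tolist())
print(manip.state())
E
```

```text
pics
side clip 0.92 [0.516 0.2   0.123] [[313.0, 239.0]]
side grips 0.66 [0.516 0.206 0.126] [[313.0, 239.0]]
side tin 0.74 [0.536 0.39  0.057] [[280.0, 312.0]]
side tin 0.71 [0.711 0.011 0.042] [[270.0, 214.0]]
side tin 0.61 [0.55  0.195 0.059] [[302.0, 256.0]]
side pot 0.92 [ 0.552 -0.075  0.086] [[329.0, 195.0]]
side mug 0.63 [0.385 0.346 0.028] [[351.0, 321.0]]
side lemon 0.61 [0.713 0.012 0.041] [[270.0, 215.0]]
side sugar_jar 0.89 [0.722 0.282 0.065] [[225.0, 263.0]]
side sugar_jar 0.69 [0.715 0.012 0.041] [[269.0, 215.0]]
side sugar_jar 0.46 [0.499 0.203 0.132] [[319.0, 238.0]]
side garlic 0.32 [0.515 0.2   0.122] [[314.0, 240.0]]
top clip 0.86 [0.523 0.199 0.125] [[251.0, 203.0]]
top clip 0.38 [ 0.715 -0.006  0.046] [[327.0, 143.0]]
top grips 0.52 [0.524 0.201 0.125] [[250.0, 202.0]]
top tin 0.74 [0.533 0.402 0.027] [[189.0, 205.0]]
top tin 0.71 [0.57  0.164 0.002] [[271.0, 194.0]]
top pot 0.94 [ 0.563 -0.136  0.028] [[372.0, 194.0]]
top mug 0.61 [0.384 0.354 0.029] [[202.0, 256.0]]
top mug 0.51 [0.522 0.196 0.124] [[252.0, 203.0]]
top lemon 0.66 [ 0.714 -0.009  0.047] [[329.
[... 267 characters left out ...]
24498169e+00,  5.27234923e-02,  1.61285605e+00,  1.59401971e-05,
        1.47600715e+00, -1.18999907e-01]), 'joint_vel': array([-3.34861009e-05,  4.67253606e-04,  3.07718472e-03,  7.76272971e-04,
       -8.13551241e-04, -1.81948157e-04]), 'joint_efforts': array([ 6.95874332e-04, -3.93677688e+01, -3.70467496e+01, -7.51235575e-05,
        4.12407071e-04, -6.50510387e-06]), 'tool_pos': array([ 0.2689351 , -0.56417796,  0.25631528]), 'tool_rot': array([2.14492403e-06, 9.75369450e-01, 2.20577506e-01, 8.19952790e-06]), 'contact_force': array([-0.0994138 ,  0.09633568, -0.59258239]), 'ft_torque': array([ 0.01203289, -0.00998321, -0.0049388 ]), 'grasp_force': 0.0, 'gripper_width': 1.003685625297466}
```

```bash
python3 - <<'E'
import cv2
a=cv2.imread("pics/top0.png");cv2.imwrite("pics/top0crop.png",cv2.resize(a[150:250,200:300],None,fx=6,fy=6,interpolation=cv2.INTER_CUBIC))
E
```

```text
(no output)
```

View pics/top0.png

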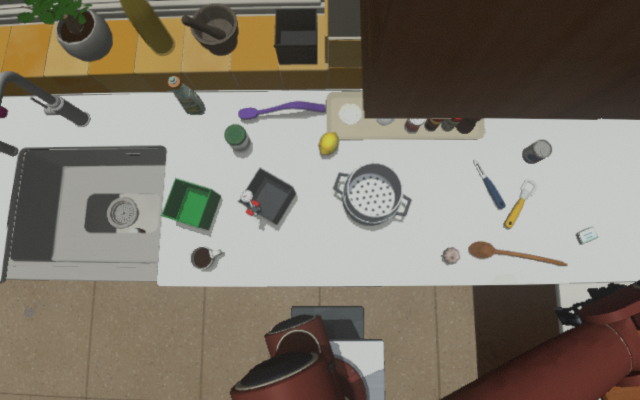

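View pics/side0.png

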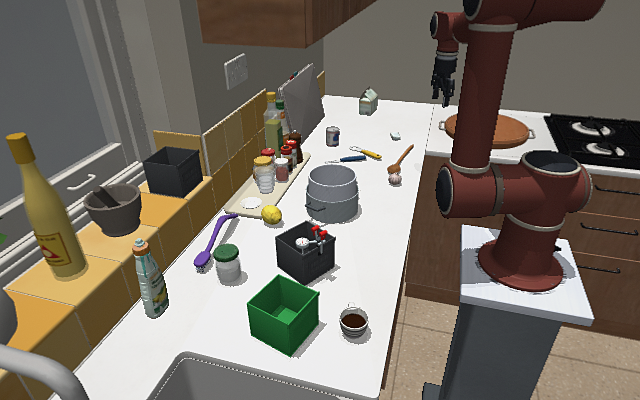

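View pics/top0crop.png

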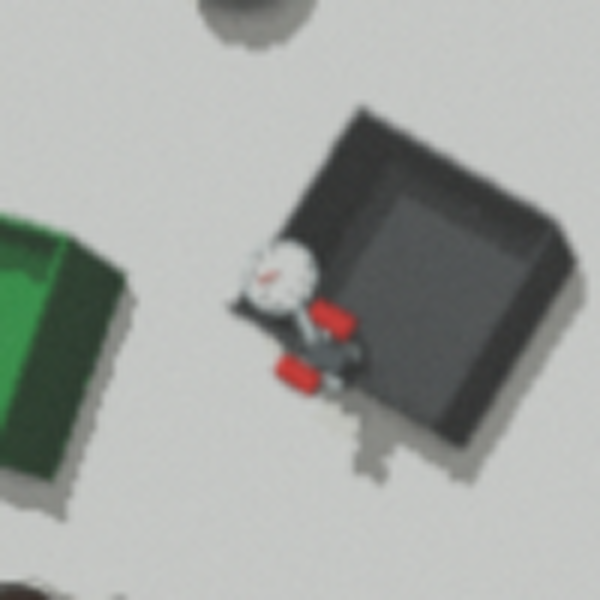

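The clip sits on the near-left wall of the grey tin at top-picture (252,203), red grips at about (255,209) and (250,212), dial at (247,196). Things that could be taken for it or its vessels: green tin (192,204) is a look-alike; the dark box (297,37) on the sill is out of the way; the striped mug is at (203,258). The crop confirms the clip on the grey tin. The insert is at (372,194).

```bash
python3 - <<'E'
from h import *
from scipy.optimize import least_squares
def ray(name,uv,z):
    p=manip.camera_params(name);Rm=cv2.Rodrigues(np.array(p["rvec"],float))[0]
    n=cv2.undistortPoints(np.array(uv,float).reshape(-1,1,2),np.array(p["camera_matrix"]),np.array([float(p["k1"]),0,0,0]))[:,0]
    o=-Rm.T@np.array(p["tvec"]);d=np.c_[n,np.ones(len(n))]@Rm
    return o+d*((z-o[2])/d[:,2])[:,None]
for c in("top","side"):
    w=np.load(c+"0.npy");img=cv2.imread(f"pics/{c}0.png").astype(int)
    x,y,z=w[...,0],w[...,1],w[...,2]
    m=(abs(x-.54)<.13)&(abs(y-.19)<.13)&(z>.085)&(z<.106)&~((img[...,1]>img[...,2]+25))
    P=w[m][:,:2].astype(np.float32); print(c,"tin",len(P),cv2.minAreaRect(P),P.mean(0))
    red=(img[...,2]>150)&(img[...,1]<90)&(abs(x-.52)<.1)&(abs(y-.2)<.1)
    n,l,s,ce=cv2.connectedComponentsWithStats(red.astype(np.uint8))
    for i in range(1,n): print(c,"red",s[i,4],ce[i],np.nanmedian(w[l==i],0).round(4),ray(c,ce[i],.152).round(4))
    wh=(img.min(2)>150)&(z>.11)&(z<.14)&(abs(x-.52)<.1)&(abs(y-.2)<.1)
    print(c,"white",wh.sum(),np.nanmean(w[wh],0).round(4))
    m=(abs(x-.56)<.13)&(abs(y+.13)<.13)&(z>.108)&(z<.145)
    P=w[m]; print(c,"insert z pct",np.percentile(P[:,2],[5,25,50,75,95,99]).round(4),len(P))
    f=least_squares(lambda q:np.hypot(P[:,0]-q[0],P[:,1]-q[1])-q[2],[.56,-.13,.073],loss="soft_l1",f_scale=.003);print(c,"circle",f.x.round(4))
    f=least_squares(lambda q:np.hypot(P[:,0]-q[0],P[:,1]-q[1])-.073,[.56,-.13],loss="soft_l1",f_scale=.003);print(c,"circle73",f.x.round(4))
E
```

```text
top tin 282 ((0.5711255669593811, 0.20414933562278748), (0.2083619236946106, 0.12213100492954254), 65.40184020996094) [0.5548555  0.16196401]
top red 21 [254.85714286 202.76190476] [0.5176 0.1834 0.1508] [[0.5175 0.1831 0.152 ]]
top red 23 [249.2173913  211.95652174] [0.4937 0.1975 0.15  ] [[0.4935 0.1969 0.152 ]]
top white 102 [0.5424 0.2134 0.1229]
top insert z pct [0.1097 0.1193 0.1276 0.1298 0.1321 0.1335] 448
top circle [ 0.5581 -0.1302  0.0718]
top circle73 [ 0.5579 -0.13  ]
side tin 542 ((0.5473347902297974, 0.16716739535331726), (0.11343973129987717, 0.12273852527141571), 59.72541427612305) [0.55051655 0.1736353 ]
side red 18 [315.16666667 227.        ] [0.5159 0.1847 0.1495] [[0.5142 0.1889 0.152 ]]
side red 21 [323. 232.] [0.4912 0.1994 0.1493] [[0.4901 0.2038 0.152 ]]
side red 1 [302. 242.] [0.5399 0.2167 0.1213] [[0.5263 0.255  0.152 ]]
side white 98 [0.5346 0.212  0.1209]
side insert z pct [0.1091 0.1133 0.1198 0.1252 0.1291 0.1304] 621
side circle [ 0.5553 -0.1295  0.0727]
side circle73 [ 0.5553 -0.1295]
```

```bash
python3 -m inch '[[[0,0,0],[0,0,-0.12],1],[[0,0,0],[0,0,-0.12],1],[[0,0,0],[0,0,-0.12],1],[[0,0,0],[0,0,-0.12],1],[[0,0,0],[0,0,-0.12],1],[[0.02,-0.005,0],[0,0,0],1],[[0.03,-0.007,0],[0,0,0],1],[[0.04,-0.009,0],[0,0,0],1]]'
python3 -m inch '[[[0.048,-0.011,0],[0,0,0],1],[[0.048,-0.011,0],[0,0,0],1],[[0.048,-0.011,0],[0,0,0],1],[[0.048,-0.011,0],[0,0,0],1],[[0.048,-0.011,0],[0,0,0],1],[[0.048,-0.011,0],[0,0,0],1],[[0.048,-0.011,0],[0,0,0],1],[[0.048,-0.011,0],[0,0,0],1]]'
cat > q.py <<'E'
from h import *
import sys
s=manip.state();T=R.from_quat(s["tool_rot"],scalar_first=True)
t=np.array([float(a) for a in sys.argv[1:4]])
print(s["time"],s["tool_pos"].round(4),"tool x,y ang",np.degrees(np.arctan2(*T.as_matrix()[1::-1,0])).round(2),np.degrees(np.arctan2(*T.as_matrix()[1::-1,1])).round(2),"shift",T.inv().apply(t-s["tool_pos"]).round(4),"turn to -30 z:",s["joint_pos"].round(2), T.as_matrix()[:,2].round(4),s["contact_force"].round(2))
E
python3 q.py .505 .1905 .22
```

```text
time: 1.7
tool_pos: [0.2957, -0.4756, 0.2562]
tool_rot: [0.0, 0.867, 0.498, -0.0]
contact_force: [0.6, 0.9, -0.2]
gripper_width: 0.997
grasp_force: 0.0
time: 2.5
tool_pos: [0.4128, -0.0976, 0.2568]
tool_rot: [0.001, 0.867, 0.499, 0.0]
contact_force: [0.9, -0.2, 1.1]
gripper_width: 0.999
grasp_force: 0.0
2.5 [ 0.4128 -0.0976  0.2568] tool x,y ang 59.84 -30.16 shift [ 0.2954 -0.0651  0.0367] turn to -30 z: [-0.41 -0.46  2.05  0.    1.55  0.12] [ 1.5e-03 -6.0e-04 -1.0e+00] [ 0.93 -0.16  1.12]
```

```bash
python3 -m inch '[[[0.047,-0.01,0.004],[0,0,0],1],[[0.047,-0.01,0.004],[0,0,0],1],[[0.047,-0.01,0.004],[0,0,0],1],[[0.047,-0.01,0.004],[0,0,0],1],[[0.045,-0.01,0.006],[0,0,0],1],[[0.035,-0.008,0.006],[0,0,0],1],[[0.02,-0.005,0.006],[0,0,0],1],[[0.007,-0.002,0.002],[0,0,0],1]]'
python3 -m inch '[[[0,0,0],[0,0,0],1],[[0,0,0],[0,0,0],1]]'
python3 q.py .505 .1905 .153
python3 - <<'E'
from h import *
img,d,w=cloud("side"); cv2.imwrite("pics/side1.png",cv2.resize(img[140:260,260:400,::-1],None,fx=5,fy=5,interpolation=cv2.INTER_CUBIC))
E
```

```text
time: 3.3
tool_pos: [0.5043, 0.19, 0.2195]
tool_rot: [-0.0, 0.866, 0.5, -0.001]
contact_force: [-0.2, -0.6, -0.1]
gripper_width: 1.002
grasp_force: 0.0
time: 3.5
tool_pos: [0.5045, 0.1875, 0.2206]
tool_rot: [0.0, 0.867, 0.499, -0.0]
contact_force: [0.3, -0.3, 0.4]
gripper_width: 1.002
grasp_force: 0.0
3.5 [0.5045 0.1875 0.2206] tool x,y ang 59.83 -30.17 shift [ 0.0029 -0.0011  0.0676] turn to -30 z: [ 0.22 -0.13  1.85 -0.    1.42  0.74] [ 2.e-04 -4.e-04 -1.e+00] [ 0.3  -0.25  0.37]
```

View pics/side1.png

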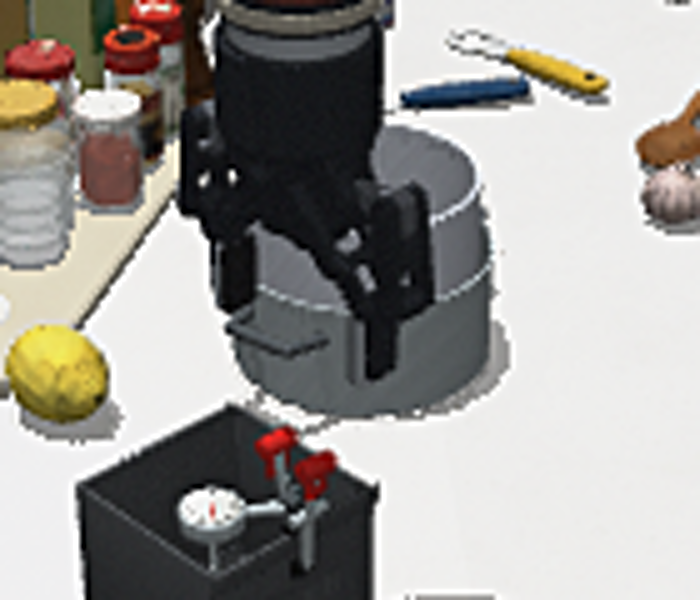

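The side view shows the open fingers above and straddling the red grips (crop 275,450 and 315,475), with a clear way down.

```bash
python3 -m inch '[[[0.003,-0.001,0.02],[0,0,0],1],[[0,0,0.02],[0,0,0],1],[[0,0,0.018],[0,0,0],1],[[0,0,0.009],[0,0,0],1],[[0,0,0],[0,0,0],1],[[0,0,0],[0,0,0],1]]'
python3 -m inch '[[[0,0,0],[0,0,0],0],[[0,0,0],[0,0,0],0],[[0,0,0],[0,0,0],0],[[0,0,0],[0,0,0],0],[[0,0,0],[0,0,0],0],[[0,0,0],[0,0,0],0],[[0,0,0],[0,0,0],0],[[0,0,0],[0,0,0],0]]'
python3 q.py .505 .1905 .153
```

```text
time: 4.15
tool_pos: [0.5057, 0.1909, 0.1543]
tool_rot: [0.0, 0.867, 0.499, 0.001]
contact_force: [0.3, -0.2, 0.2]
gripper_width: 1.003
grasp_force: 0.0
time: 4.95
tool_pos: [0.5055, 0.1915, 0.1537]
tool_rot: [0.0, 0.867, 0.499, 0.0]
contact_force: [0.1, 0.8, 2.9]
gripper_width: 0.25
grasp_force: 58.5
4.95 [0.5055 0.1915 0.1537] tool x,y ang 59.87 -30.13 shift [-0.0011  0.0001  0.0007] turn to -30 z: [ 0.22 -0.06  1.9   0.    1.3   0.75] [ 8.e-04  3.e-04 -1.e+00] [0.11 0.84 2.85]
```

```bash
python3 -m inch '[[[0,0,-0.005],[0,0,0],0],[[0,0,-0.01],[0,0,0],0],[[0,0,-0.02],[0,0,0],0],[[0,0,-0.025],[0,0,0],0],[[0,0,-0.025],[0,0,0],0],[[0,0,-0.02],[0,0,0],0],[[0,0,-0.005],[0,0,0],0],[[0,0,0],[0,0,0],0]]'
python3 - <<'E'
from h import *
img,d,w=cloud("side"); cv2.imwrite("pics/side2.png",cv2.resize(img[140:290,250:400,::-1],None,fx=4,fy=4,interpolation=cv2.INTER_CUBIC))
img,d,w=cloud("top");i=img.astype(int)
x,y,z=w[...,0],w[...,1],w[...,2]
print(manip.state()["tool_pos"],manip.state()["contact_force"],manip.state()["gripper_width"])
wh=(i.min(2)>150)&(z>.2)&(z<.26)&(abs(x-.54)<.05)&(abs(y-.21)<.05); print(wh.sum(),np.nanmean(w[wh],0))
E
```

```text
time: 5.75
tool_pos: [0.5053, 0.1913, 0.2639]
tool_rot: [0.0, 0.867, 0.499, 0.0]
contact_force: [0.3, -0.7, -0.6]
gripper_width: 0.245
grasp_force: 58.7
[0.50447203 0.19112915 0.26172563] [ 0.53274271  1.00132196 -0.92012241] 0.2442994305211226
0 [nan nan nan]<stdin>:6: RuntimeWarning: Mean of empty slice
```

View pics/side2.png

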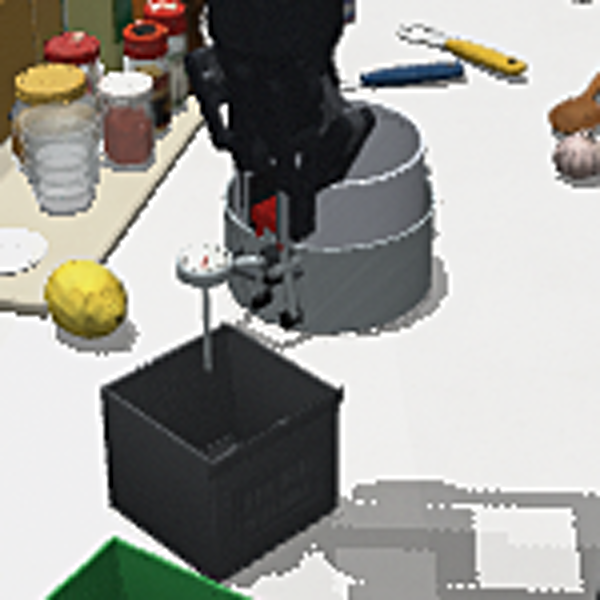

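The clip hangs upright in the fingers with its probe clear of the tin (dial crop 203,262; jaw tips 290,320). Carry it to the rim.

```bash
python3 -m inch '[[[-0.013,0.007,0],[0,0,0],0],[[-0.026,0.014,0],[0,0,0],0],[[-0.040,0.021,0],[0,0,0],0],[[-0.042,0.022,0],[0,0,0],0],[[-0.042,0.022,0],[0,0,0],0],[[-0.040,0.021,0],[0,0,0],0],[[-0.03,0.016,0],[0,0,0],0],[[-0.019,0.009,0],[0,0,0],0]]'
python3 -m inch '[[[0,0,0],[0,0,0],0],[[0,0,0],[0,0,0],0]]'
python3 q.py .4935 -.0933 .200
python3 - <<'E'
from h import *
img,d,w=cloud("side"); cv2.imwrite("pics/side3.png",cv2.resize(img[110:230,270:390,::-1],None,fx=5,fy=5,interpolation=cv2.INTER_CUBIC))
E
```

```text
time: 6.65
tool_pos: [0.4915, -0.096, 0.2619]
tool_rot: [-0.0, 0.867, 0.498, -0.001]
contact_force: [0.8, 0.1, -1.0]
gripper_width: 0.25
grasp_force: 58.8
time: 6.85
tool_pos: [0.4921, -0.0934, 0.2622]
tool_rot: [-0.001, 0.867, 0.498, -0.001]
contact_force: [0.5, 0.7, -1.0]
gripper_width: 0.247
grasp_force: 58.8
6.85 [ 0.4921 -0.0934  0.2622] tool x,y ang 59.78 -30.22 shift [0.0008 0.0014 0.0622] turn to -30 z: [-0.34 -0.25  1.89  0.    1.51  0.19] [-1.8e-03  9.0e-04 -1.0e+00] [ 0.54  0.75 -1.02]
```

View pics/side3.png

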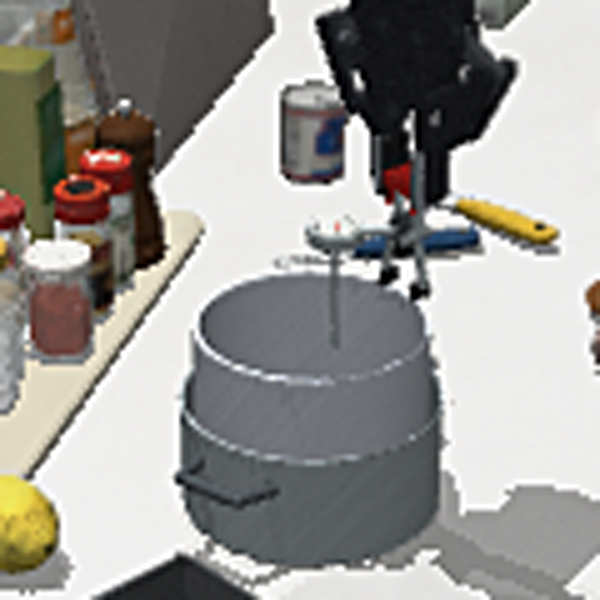

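The probe hangs over the insert (crop 335,340) and the open jaw tips are at (388,275) and (418,290). I'll lower to just above the rim and check that they straddle it.

```bash
python3 -m inch '[[[0.001,0.001,0.01],[0,0,0],0],[[0,0,0.015],[0,0,0],0],[[0,0,0.015],[0,0,0],0],[[0,0,0.006],[0,0,0],0],[[0,0,0.002],[0,0,0],0],[[0,0,0],[0,0,0],0]]'
python3 q.py .4935 -.0933 .183
python3 - <<'E'
from h import *
img,d,w=cloud("side"); cv2.imwrite("pics/side4.png",cv2.resize(img[140:200,310:380,::-1],None,fx=8,fy=8,interpolation=cv2.INTER_CUBIC))
a=np.radians(150);o=np.array([-.8660,.5,0]);c=manip.state()["tool_pos"]
print("expected tips (out,in), px in crop:",((pix("side",[c+o*.0115+[0,0,-.075],c-o*.0115+[0,0,-.075],[.4935,-.0933,.130]])-[310,140])*8).round())
E
```

```text
time: 7.5
tool_pos: [0.494, -0.0923, 0.2148]
tool_rot: [-0.0, 0.867, 0.499, -0.0]
contact_force: [-0.5, 0.5, -0.8]
gripper_width: 0.248
grasp_force: 58.8
7.5 [ 0.494  -0.0923  0.2148] tool x,y ang 59.88 -30.12 shift [-0.0011  0.0001  0.0318] turn to -30 z: [-0.33 -0.22  1.94 -0.    1.42  0.19] [-8.e-04  3.e-04 -1.e+00] [-0.47  0.47 -0.82]
expected tips (out,in), px in crop: [[332. 322.]
 [286. 301.]
 [311. 336.]]
```

View pics/side4.png

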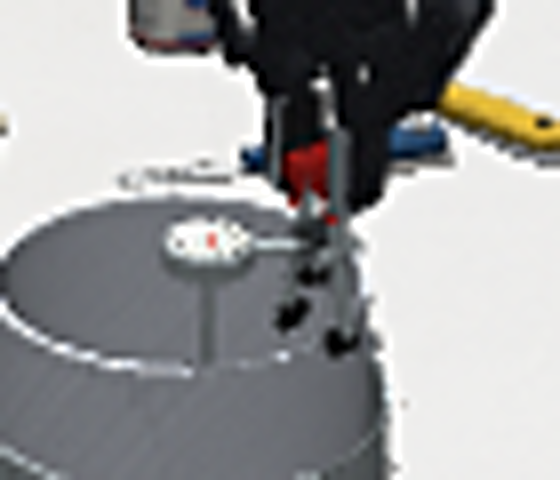

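Inner tip at crop (292,312), outer at (340,342), with the rim line passing between them, so it straddles. Now I feel downward.

```bash
python3 -m inch '[[[-0.001,0,0.008],[0,0,0],0],[[0,0,0.008],[0,0,0],0],[[0,0,0.004],[0,0,0],0],[[0,0,0.002],[0,0,0],0],[[0,0,0],[0,0,0],0],[[0,0,0],[0,0,0],0]]'
python3 -m inch '[[[0,0,0.002],[0,0,0],0],[[0,0,0],[0,0,0],0],[[0,0,0],[0,0,0],0]]'
python3 -m inch '[[[0,0,0.002],[0,0,0],0],[[0,0,0],[0,0,0],0],[[0,0,0],[0,0,0],0]]'
```

```text
time: 8.15
tool_pos: [0.4938, -0.0934, 0.1934]
tool_rot: [0.0, 0.867, 0.499, 0.0]
contact_force: [0.5, -0.5, -0.6]
gripper_width: 0.248
grasp_force: 58.8
time: 8.45
tool_pos: [0.4937, -0.0934, 0.1913]
tool_rot: [0.0, 0.867, 0.499, 0.0]
contact_force: [0.7, -0.2, -0.8]
gripper_width: 0.248
grasp_force: 58.8
time: 8.75
tool_pos: [0.4936, -0.0933, 0.1892]
tool_rot: [-0.0, 0.867, 0.499, -0.0]
contact_force: [0.1, -0.8, -0.4]
gripper_width: 0.25
grasp_force: 58.8
```

```bash
for i in 1; do python3 -m inch '[[[0,0,0.002],[0,0,0],0],[[0,0,0],[0,0,0],0],[[0,0,0],[0,0,0],0]]'; done
python3 -m inch '[[[0,0,0.002],[0,0,0],0],[[0,0,0],[0,0,0],0],[[0,0,0],[0,0,0],0]]'
```

```text
time: 9.05
tool_pos: [0.4938, -0.0934, 0.1875]
tool_rot: [0.0, 0.867, 0.499, 0.0]
contact_force: [0.9, -0.5, -0.4]
gripper_width: 0.253
grasp_force: 58.8
time: 9.35
tool_pos: [0.4939, -0.0934, 0.1857]
tool_rot: [0.0, 0.867, 0.499, 0.0]
contact_force: [0.0, 0.2, 2.0]
gripper_width: 0.248
grasp_force: 58.9
```

```bash
python3 -m inch '[[[0,0,0.001],[0,0,0],0],[[0,0,0],[0,0,0],0],[[0,0,0],[0,0,0],0]]'
python3 -m inch '[[[0,0,0.001],[0,0,0],0],[[0,0,0],[0,0,0],0],[[0,0,0],[0,0,0],0]]'
```

```text
time: 9.65
tool_pos: [0.4939, -0.0934, 0.1846]
tool_rot: [0.0, 0.867, 0.499, 0.0]
contact_force: [-0.4, -0.1, 2.4]
gripper_width: 0.246
grasp_force: 58.9
time: 9.95
tool_pos: [0.4939, -0.0934, 0.1836]
tool_rot: [0.0, 0.867, 0.499, 0.0]
contact_force: [-0.0, -0.2, 3.1]
gripper_width: 0.246
grasp_force: 59.0
```

```bash
python3 -m inch '[[[0,0,0.001],[0,0,0],0],[[0,0,0],[0,0,0],0],[[0,0,0],[0,0,0],0]]'
python3 -m inch '[[[0,0,0.001],[0,0,0],0],[[0,0,0],[0,0,0],0],[[0,0,0],[0,0,0],0]]'
python3 - <<'E'
from h import *
for i in range(4): manip.camera_params("side"); manip.grab_frame("side"); print(manip.state()["contact_force"].round(2))
E
```

```text
time: 10.25
tool_pos: [0.4939, -0.0935, 0.1826]
tool_rot: [0.0, 0.867, 0.499, 0.0]
contact_force: [-0.2, -0.7, 4.6]
gripper_width: 0.247
grasp_force: 59.1
time: 10.55
tool_pos: [0.4939, -0.0935, 0.1817]
tool_rot: [0.0, 0.867, 0.499, 0.0]
contact_force: [-0.5, 0.5, 5.5]
gripper_width: 0.245
grasp_force: 59.2
[ 0.13 -0.1   4.6 ]
[0.22 0.26 5.57]
[-0.63  0.21  5.72]
[ 0.65 -0.5   4.95]
```

Press is about 6.1 N, roughly 5.6 mm. Release.

```bash
python3 -m inch '[[[0,0,0.0005],[0,0,0],0.35],[[0,0,0],[0,0,0],0.5],[[0,0,0],[0,0,0],0.7],[[0,0,0],[0,0,0],0.9],[[0,0,0],[0,0,0],0.9],[[0,0,0],[0,0,0],0.9],[[0,0,0],[0,0,0],0.9],[[0,0,0],[0,0,0],0.9]]'
python3 - <<'E'
from h import *
img,d,w=cloud("side"); cv2.imwrite("pics/side5.png",cv2.resize(img[130:210,300:400,::-1],None,fx=6,fy=6,interpolation=cv2.INTER_CUBIC))
E
```

```text
time: 11.55
tool_pos: [0.4936, -0.0934, 0.1807]
tool_rot: [-0.0, 0.867, 0.499, -0.0]
contact_force: [0.1, 0.9, 0.4]
gripper_width: 0.896
grasp_force: 0.0
```

View pics/side5.png

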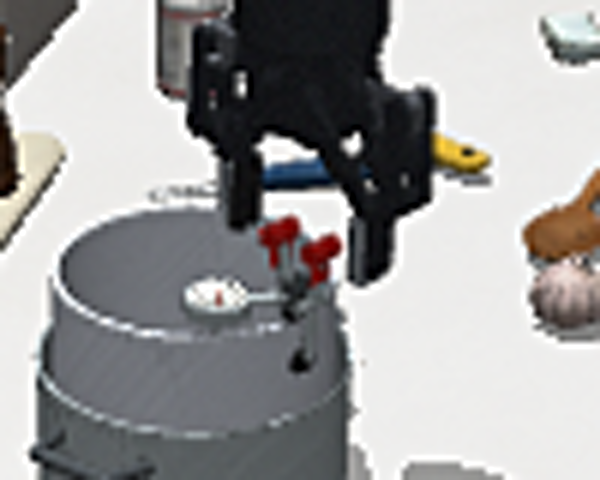

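The clip stands upright on the rim by itself (grips at crop 280,230 and 320,255, dial 215,297), with the fingers clear. Retract and measure how far it sank.

```bash
python3 -m inch '[[[0,0,-0.01],[0,0,0],0.9],[[0,0,-0.03],[0,0,0],0.9],[[0,0,-0.04],[0,0,0],0.9],[[-0.03,0,-0.02],[0,0,0],0.9],[[-0.045,0,0],[0,0,0],0.9],[[-0.045,0,0],[0,0,0],0.9],[[-0.045,0,0],[0,0,0],0.9],[[-0.045,0,0],[0,0,0],0.9]]'
python3 -m inch '[[[-0.04,0,0],[0,0,0],0.9],[[-0.02,0,0],[0,0,0],0.9],[[0,0,0],[0,0,0],0.9]]'
python3 - <<'E'
from h import *
for c in("top","side"):
    img,d,w=cloud(c);img=img[:,:,::-1].astype(int);x,y,z=w[...,0],w[...,1],w[...,2]
    red=(img[...,2]>150)&(img[...,1]<90)&(abs(x-.495)<.06)&(abs(y+.093)<.06)
    n,l,s,ce=cv2.connectedComponentsWithStats(red.astype(np.uint8))
    for i in range(1,n): print(c,s[i,4],np.nanmedian(w[l==i],0).round(4))
    wh=(img.min(2)>150)&(z>.14)&(z<.175)&(abs(x-.53)<.03)&(abs(y+.07)<.03)
    print(c,"dial",wh.sum(),np.nanmean(w[wh],0).round(4))
    P=w[(np.abs(np.hypot(x-.5567,y+.1298)-.073)<.006)&(z>.12)&(z<.15)&(x>.55)];print("rim",np.percentile(P[:,2],[50,75,90]))
print(manip.state()["time"])
E
```

```text
time: 12.4
tool_pos: [0.3873, -0.2764, 0.2821]
tool_rot: [0.001, 0.867, 0.499, 0.0]
contact_force: [0.1, -0.3, -0.7]
gripper_width: 0.898
grasp_force: 0.0
time: 12.7
tool_pos: [0.3569, -0.3288, 0.2817]
tool_rot: [0.001, 0.868, 0.497, -0.0]
contact_force: [0.0, 0.6, 0.2]
gripper_width: 0.899
grasp_force: 0.0
top 22 [ 0.5051 -0.1006  0.1777]
top 29 [ 0.4814 -0.0888  0.1774]
top dial 143 [ 0.5289 -0.0725  0.1495]
rim [0.12844828 0.13049853 0.13192407]
side 10 [ 0.5023 -0.0959  0.1755]
side 10 [ 0.4783 -0.0856  0.1761]
side dial 48 [ 0.5253 -0.0701  0.148 ]
rim [0.1257162  0.12812275 0.12880373]
12.8
```

```bash
python3 -c "
from plant import manip
print(manip.job_done())"
```

```text
the job is handed in; nothing more can be done
None
```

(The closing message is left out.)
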